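# Ring for the optician and draw the long rule out of its covered tray

### The job

Ring the desk bell by pressing its plunger right down to its stop, to call the optician. Then take the long rule out of the grey tray: it is longer than the window between the tray's two fixed clear covers, so slide it to one side under a cover, tilt it and draw it out end first without forcing it. Finish still holding the rule in the gripper, steady and level, with all of it at least 20 cm above the bench, ready to hand over; do not put it down or let go, and leave everything else where it is.

Things in the scene. Friction and masses are not known exactly. Their poses are not given: they have to be found in the camera images.
- tray: Fixed grey tray on the bench, outside 142 (x) x 332 (y) mm; origin at the centre of its underside, y along its length. Floor top at 6 mm, walls 6 mm thick, 62 mm high (inside 130 x 320 mm). Two fixed clear covers, 4 mm thick, lie on the rim (underside 62, top 66 mm up), one over each end, from |y| = 60 mm outwards. They do not open.
- tray_window (a point): Centre of the open window between the two clear covers, level with their tops, 66 mm above the bench, straight above the tray's origin: 120 mm along the tray's y, 130 mm along x, so the 200 mm rule does not pass flat. A blue strip 4 mm wide marks each cover's inner edge.
- rule: Loose straight aluminium rule, a bar 20 (x) x 200 (y) x 14 (z) mm with a blue middle 60 mm long, about 110 g, centre of mass in the middle. Origin at the centre of its underside, y along its length, z up. It starts flat on the tray's floor roughly along the tray, its middle under the window (up to 20 mm off along the tray, 8 mm across), both ends beneath the clear covers.
- rule_end_a (a point): Middle of the rule's end face at its +y end (100 mm from the middle, 7 mm above the underside).
- rule_end_b (a point): Middle of the rule's end face at its -y end.
- bell: Fixed chrome desk bell with a black base 90 mm across; dome 44 mm high. Origin at the centre of its underside. It stands left or right of the tray.
- bell_top (a point): Top centre of the brass plunger head on the bell (head 22 mm across), 64 mm above the bench when up; moves down with the plunger.
- bell_plunger (a joint): Plunger of the bell, m: 0 = up, 0.007 = fully down at its stop. Spring: about 1.7 N to start, about 4.7 N at the stop; springs back when let go.
- spray: Bystander: green bottle of lens cleaner with a blue cap, 54 mm across, 130 mm high, on the other side of the tray from the bell. Origin at its foot.
- jar: Bystander: amber jar with a black lid, 64 mm across, 70 mm high. Origin at its foot.
- screwdriver: Bystander: screwdriver 160 mm long, lying to the right of the tray (-y), between it and the jar. Origin at its underside.
- lens: Bystander: round brown lens, 70 mm across, lying beyond the tray.
- glasses: Bystander: folded black spectacles, 44 x 140 x 10 mm, lying beyond the tray.
- jobtray: Bystander: open blue plastic job tray, 140 x 200 x 45 mm, with two lenses in it.
Things that resemble listed ones, but are neither listed nor needed, are in the scene too. Leave any green or pink look-alike of the bell alone.

How it is judged:
By the outcome, as a careful person would: the job done as asked, in the order asked, and still so for the second after the job is handed in, while the arm keeps its last pose, push and grip.
It also fails if it takes over 51 s, if anything falls off the work surface, if the arm or the gripper's body presses on something with over 40 N, if the wrist force passes 120 N, or if a joint passes its speed limit or range.

### The arm

A 6-joint arm with a two-finger parallel gripper is mounted at the origin on the work surface. World frame = base frame: x ahead of the robot, y to its left, z up, the work surface at z = 0. Lengths are in m, angles in rad, forces in N, time in s.
With the tool pointing down it reaches from about 0.25 to 0.8 m from the base axis. Payload 8.5 kg.
Tool frame: the origin (TCP) lies between the finger pads; the fingertips stand 19 mm ahead of it and the grasp point (between the pads) is the TCP (tip_reach is the distance from the TCP to the fingertips, in m); z points along the fingers, y is the line along which they close (so a half turn about z gives the same grasp; the last joint's range is limited). The gripper opens to 85 mm and grips with 20 to 120 N. Pads are 22 mm wide; open, the fingers measure 114 mm over their backs; the gripper's body (76 mm by 85 mm) begins 54 mm behind the grasp point. The pads swing forward as they close: fully open they stand 13 mm farther back than shut.
Start: joints at [1.207, 0.238, -0.013, 1.319, 0, 1.571], TCP at [0.187, 0.491, 0.25] pointing down, gripper open.
Joint ranges: [-2.66, 2.66], [-1.03, 1.9], [-1.14, 1.46], [-1.82, 2.27], [-1.45, 1.34], [-3.14, 3.14]. Speed limits (rad/s): [2.22, 2.22, 2.79, 3.14, 3.14, 3.14].

### API

Orientations are given as a unit quaternion [x, y, z, w].
In Python, from workcell import get_obs, camera, camera_params, close_job, tip_reach gives the robot as it stands.
- The arm moves only by the shell command python3 -m inch 'ROWS'. ROWS is JSON, a list of rows, each a list of 3 entries, a list of its own where there are three numbers: the turn, a rotation vector about the tool's x, y, z in units of pi/2 rad (1.0 is pi/2 rad), then the shift along the tool's x, y, z in units of 25 mm (1.0 is 25 mm), then the closure, from -1 (fully open) to 1 (shut). In form: [[[rx, ry, rz], [tx, ty, tz], grip], ...]. A call has 1 to 8 rows; each row shifts and turns the commanded pose from where the row before left it, along the tool's axes as they then stand; what a row does not reach is not made up. A row lasts 1/12 s, in which the tool goes at most 41.7 mm and 7.16 degrees, less where a joint would pass 70% of its speed; a pose out of reach is approached as far as the arm can. A call with a number of a shift or a turn outside -1 to 1 is refused whole. A call with a gripper value outside its range is refused whole. The fingers move at their own pace and stop on an object; the grip force is fixed at half the most. Time passes only in rows, so rows that do not move let the fingers close. It gives the time, the measured TCP pose, the force, the opening and the grip force at its end, in the units of the state.
- get_obs(): the state, without advancing time (a new reading comes with each control period).
- camera(name): name is "side" or "top" or "wrist"; returns (picture, depth): 480x640x3 uint8, red, green, blue; 480x640 float32, m along the optical axis (not along the pixel's ray), 0 where there is no reading.
- camera_params(name): a dict with "camera_matrix" (3x3 intrinsics, pixels), "pose" (4x4, takes a point from camera to world coordinates); the wrist camera has in their place "tool_from_camera" (4x4, takes a point from camera to tool coordinates, whose origin is the TCP and whose axes are the flange's). Camera axes: x right, y down, z forward; pixel columns grow to the right and rows downward; lengths in m; the calibration is good to about 2 mm. A picture is of the moment at which its call begins: read the wrist's pose just before it. camera_params takes no time and is no camera call.
- close_job(): hands the job in; it is judged then, once.
The state is a dict: "clock": time; "q": joint angles; "qd": joint speeds; "effort": joint torques, N m; "eef_pos": TCP position; "tcp_rot": TCP orientation; "contact_force": force on the tool from outside, world axes, zero at the start; "ft_torque": the same for the moment, N m; "grip_width": finger opening in m; "grip_force": force on a finger pad.
Only numpy, scipy, OpenCV 4.12 (cv2) and the standard library are available. Lean on these libraries where they do the work, as an engineer would, in place of code of your own. Each camera call takes 0.05 s, during which the arm holds its last target. There are 200 camera calls.

## Working session

There is one attempt and no reset: what is moved stays moved. The work goes in short steps, Python scripts to look and compute and a shell command to move; the robot and the scene stay as the last step left them, time stands still between calls to the robot, and variables do not carry over. Pictures are saved under pics/ and viewed, at most 10 in all, crops included, and the job is handed in when it is done.

```bash
mkdir -p pics; ls
cat > h.py <<'E'
import numpy as np,cv2
from workcell import get_obs,camera,camera_params,tip_reach
from scipy.spatial.transform import Rotation as R
def snap(n):
    im,d=camera(n); np.savez('pics/%s.npz'%n,im=im,d=d); return im,d
def cam(n):
    p=camera_params(n); K=np.array(p['camera_matrix'])
    if n=='wrist':
        o=get_obs();T=np.eye(4);T[:3,:3]=R.from_quat(o['tcp_rot']).as_matrix();T[:3,3]=o['eef_pos'];return K,T@np.array(p['tool_from_camera'])
    return K,np.array(p['pose'])
def onplane(n,u,v,z,KT=None):
    K,T=KT or cam(n); r=T[:3,:3]@np.linalg.solve(K,[u,v,1.]); o=T[:3,3]; return o+r*(z-o[2])/r[2]
def bydepth(n,u,v,d,KT=None):
    K,T=KT or cam(n); return (T@np.r_[np.linalg.solve(K,[u,v,1.])*d,1])[:3]
E
python3 - <<'E'
from h import *
o=get_obs();print({k:np.round(v,3) for k,v in o.items()},tip_reach)
print(np.round(R.from_quat(o['tcp_rot']).as_matrix(),3))
for n in('top','side'):
    im,d=snap(n);cv2.imwrite('pics/%s1.png'%n,im[:,:,::-1]);K,T=cam(n);print(n,K,np.round(T,3))
E
```

```text
pics
{'clock': np.float64(0.0), 'q': array([ 1.207,  0.239, -0.014,  1.319,  0.   ,  1.571]), 'qd': array([-0.   , -0.   ,  0.002,  0.001,  0.001,  0.   ]), 'effort': array([ 3.0000e-03, -5.3879e+01,  3.4644e+01,  1.8000e-02, -0.0000e+00,
        0.0000e+00]), 'eef_pos': array([0.187, 0.49 , 0.25 ]), 'tcp_rot': array([ 0.181,  0.983, -0.001, -0.   ]), 'contact_force': array([-0.992, -0.09 ,  0.157]), 'ft_torque': array([-0.034,  0.01 ,  0.   ]), 'grip_force': np.float64(0.0), 'grip_width': np.float64(0.085)} 0.019
[[-0.935  0.356 -0.001]
 [ 0.356  0.935 -0.001]
 [ 0.    -0.001 -1.   ]]
top [[499.09847078   0.         327.66989754]
 [  0.         499.09847078 232.12995548]
 [  0.           0.           1.        ]] [[-0.006 -0.997  0.075  0.446]
 [-1.     0.005 -0.014 -0.016]
 [ 0.013 -0.075 -0.997  1.21 ]
 [ 0.     0.     0.     1.   ]]
side [[617.46614882   0.         326.71235121]
 [  0.         617.46614882 238.84950771]
 [  0.           0.           1.        ]] [[ 0.933 -0.22   0.284  0.114]
 [-0.359 -0.578  0.733 -1.073]
 [ 0.003 -0.786 -0.619  0.95 ]
 [ 0.     0.     0.     1.   ]]
```

View pics/top1.png

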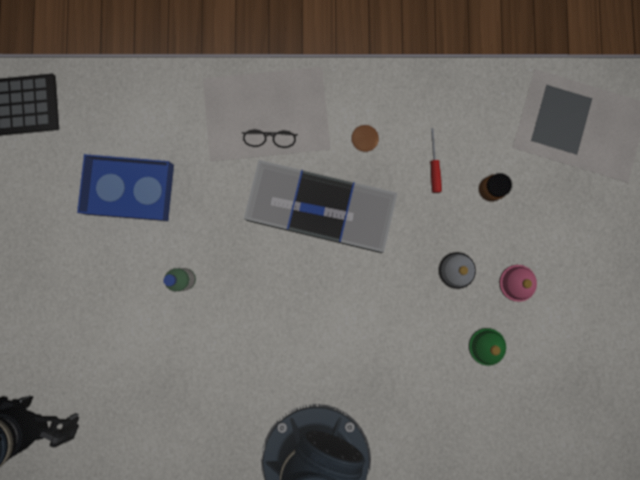

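View pics/side1.png

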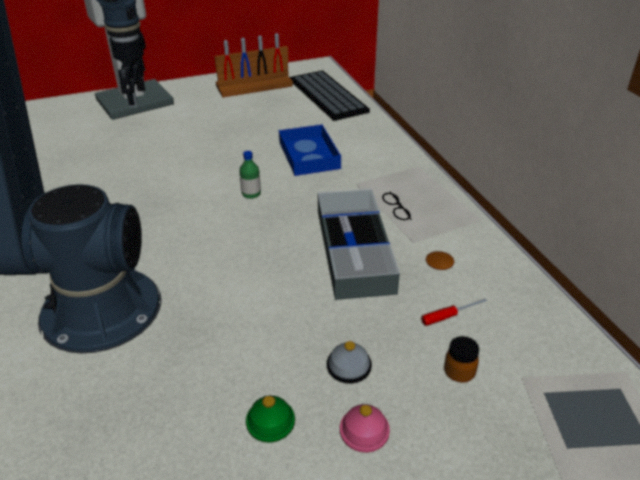

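The top view shows three bells: chrome with a black base at (458,270), pink at (518,283) and green at (488,346). I choose the chrome one, which the side view has at (349,360). The tray is centred near (321,207), with blue strips at about x=295 and x=347. The rule runs from (271,202) to (353,216) with its blue middle at (313,210).

Run:
```python
from h import *
import itertools
rays=[]
for n,(u0,u1,v0,v1) in dict(top=(440,480,250,292),side=(325,375,335,385)).items():
    z=np.load('pics/%s.npz'%n);im=z['im'];hsv=cv2.cvtColor(im,cv2.COLOR_RGB2HSV)
    m=((hsv[...,1]>110)&(hsv[...,0]>10)&(hsv[...,0]<32)); mm=np.zeros_like(m);mm[v0:v1,u0:u1]=m[v0:v1,u0:u1]
    v,u=np.nonzero(mm);c=(u.mean(),v.mean());print(n,'plunger px',c,len(u),onplane(n,*c,.063)); 
    K,T=cam(n);r=T[:3,:3]@np.linalg.solve(K,[*c,1]);rays.append((T[:3,3],r/np.linalg.norm(r)))
(A,a),(B,b)=rays;s=np.linalg.lstsq(np.c_[a,-b],B-A,rcond=None)[0];print('tri',A+s[0]*a,B+s[1]*b)
z=np.load('pics/top.npz');im=z['im'];hsv=cv2.cvtColor(im,cv2.COLOR_RGB2HSV)
m=((hsv[...,1]>130)&(hsv[...,0]>105)&(hsv[...,0]<130)).astype(np.uint8);m[:, :240]=0;m[:,400:]=0;m[:160]=0;m[255:]=0
nc,l,st,ce=cv2.connectedComponentsWithStats(m)
for i in range(1,nc):
    if st[i,4]<15: continue
    v,u=np.nonzero(l==i); rect=cv2.minAreaRect(np.c_[u,v].astype(np.float32))
    for zz in (.066,.020): 
        c=onplane('top',*ce[i],zz);p=cv2.boxPoints(rect);q=np.array([onplane('top',*x,zz)[:2] for x in p]);print(i,st[i],zz,c.round(4),q.round(3).tolist())
# bright bits in the window and tray
crop=im[150:262,230:410];cv2.imwrite('pics/a.png',np.hstack([cv2.resize(crop,None,fx=3,fy=3,interpolation=2)[:,:,::-1],cv2.resize(im[230:342,430:550],None,fx=2,fy=3)[:,:,::-1]]))
```

```text
top plunger px (np.float64(463.1666666666667), np.float64(269.95238095238096)) 42 [ 0.44311623 -0.3428969   0.063     ]
side plunger px (np.float64(349.38028169014086), np.float64(345.3521126760563)) 71 [ 0.44342459 -0.34465732  0.063     ]
tri [ 0.44311272 -0.34329645  0.06159873] [ 0.44391674 -0.34356793  0.06167412]
4 [300 203  24  12 200] 0.066 [0.5863 0.0048 0.066 ] [[0.582, 0.032], [0.601, 0.029], [0.591, -0.023], [0.571, -0.019]]
4 [300 203  24  12 200] 0.02 [0.5919 0.0056 0.02  ] [[0.587, 0.034], [0.608, 0.03], [0.597, -0.023], [0.576, -0.019]]
```

View pics/a.png

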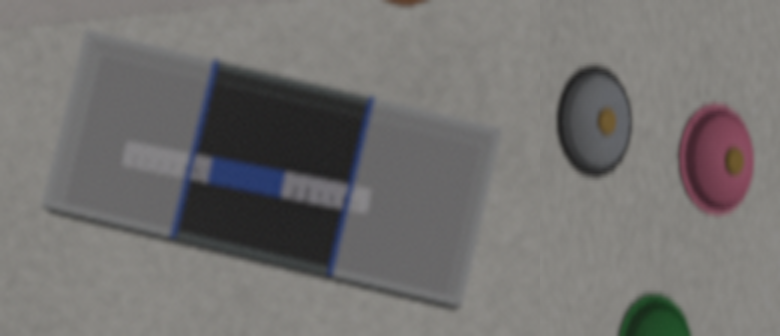

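The crop confirms the chrome dome on a black base with its brass plunger at crop (606,120), beside the pink and green look-alikes. It is at about (0.443,-0.343), and both views agree on a height of 62 mm for the plunger. The rule lies left of the window centre: ends at crop (124,155) and (369,200), blue strips from (215,62) to (174,236) and (371,98) to (331,275). I'll turn the wrist to the rule's heading and shut the gripper.

```bash
python3 -m inch '[[[0,0,0.075],[0,0,0],1],[[0,0,0.075],[0,0,0],1],[[0,0,0.075],[0,0,0],1],[[0,0,0.075],[0,0,0],1],[[0,0,0.075],[0,0,0],1],[[0,0,0.075],[0,0,0],1],[[0,0,0.075],[0,0,0],1],[[0,0,0.075],[0,0,0],1]]'
python3 -m inch '[[[0,0,0.075],[0,0,0],1],[[0,0,0.075],[0,0,0],1],[[0,0,0.075],[0,0,0],1],[[0,0,0.075],[0,0,0],1],[[0,0,0],[0,0,0],1]]'
cat >> h.py <<'E'
def delta(p,o=None):
    o=o or get_obs();M=R.from_quat(o['tcp_rot']).as_matrix();return (M.T@(np.array(p)-o['eef_pos'])/0.025).round(2)
def state():
    o=get_obs();M=R.from_quat(o['tcp_rot']).as_matrix();print('t',round(float(o['clock']),2),'p',o['eef_pos'].round(4),'yhead',np.degrees(np.arctan2(M[1,1],M[0,1])).round(2),'z',M[:,2].round(3),'x',M[:,0].round(3),'F',o['contact_force'].round(1),'w',round(float(o['grip_width']),4),round(float(o['grip_force']),1),'q',o['q'].round(2))
E
python3 - <<'E'
from h import *
state();print(delta([.4432,-.3435,.25]))
f=lambda u,v,z:onplane('top',u/3+230,v/3+150,z)
L=[f(215,62,.066),f(174,236,.066)];Rr=[f(371,98,.066),f(331,275,.066)]
l=(L[0]+L[1])/2;r=(Rr[0]+Rr[1])/2;print('win',(l+r)/2,'sep',np.linalg.norm(l-r),'yaw',np.degrees(np.arctan2(-(l-r)[0],(l-r)[1])),[np.degrees(np.arctan2(*(a[0]-a[1])[1::-1])) for a in (L,Rr)],[np.linalg.norm(a[0]-a[1]) for a in (L,Rr)])
a=f(124,155,.02);b=f(369,200,.02);print('rule',a,b,(a+b)/2,np.linalg.norm(a-b),np.degrees(np.arctan2(-(a-b)[0],(a-b)[1])))
E
```

```text
clock: 0.77
eef_pos: [0.1867, 0.4904, 0.2499]
tcp_rot: [0.61, 0.792, -0.0, 0.0]
contact_force: [-1.3, -0.3, 0.2]
grip_width: 0.0001
grip_force: 0.0
clock: 1.18
eef_pos: [0.1867, 0.4904, 0.2499]
tcp_rot: [0.778, 0.628, -0.0, 0.0]
contact_force: [-0.1, 0.4, -0.4]
grip_width: 0.0001
grip_force: 0.0
t 1.18 p [0.1867 0.4904 0.2499] yhead -12.15 z [-0.    -0.001 -1.   ] x [ 0.211  0.978 -0.001] F [-0.1  0.4 -0.4] w 0.0001 0.0 q [ 1.21  0.24 -0.01  1.32  0.    2.99]
[-3.045e+01  1.705e+01  2.000e-02]
win [ 0.59267303 -0.01656173  0.066     ] sep 0.12377543251480695 yaw -13.80030426992298 [np.float64(-13.214903558904451), np.float64(-13.16074146172273)] [np.float64(0.1384192666155623), np.float64(0.14043278506163667)]
rule [0.60900005 0.10232173 0.02      ] [ 0.5719703  -0.09333185  0.02      ] [0.59048517 0.00449494 0.02      ] 0.19912690967767208 -10.717140191824411
```

```bash
python3 -m inch '[[[0,0,0],[-0.95,0.53,0],1],[[0,0,0],[-0.95,0.53,0],1],[[0,0,0],[-0.95,0.53,0],1],[[0,0,0],[-0.95,0.53,0],1],[[0,0,0],[-0.95,0.53,0],1],[[0,0,0],[-0.95,0.53,0],1],[[0,0,0],[-0.95,0.53,0],1],[[0,0,0],[-0.95,0.53,0],1]]' >/dev/null
python3 -m inch '[[[0,0,0],[-0.95,0.53,0],1],[[0,0,0],[-0.95,0.53,0],1],[[0,0,0],[-0.95,0.53,0],1],[[0,0,0],[-0.95,0.53,0],1],[[0,0,0],[-0.95,0.53,0],1],[[0,0,0],[-0.95,0.53,0],1],[[0,0,0],[-0.95,0.53,0],1],[[0,0,0],[-0.95,0.53,0],1]]' | head -2
python3 -m inch '[[[0,0,0],[-0.95,0.53,0],1],[[0,0,0],[-0.95,0.53,0],1],[[0,0,0],[-0.95,0.53,0],1],[[0,0,0],[-0.95,0.53,0],1],[[0,0,0],[-0.95,0.53,0],1],[[0,0,0],[-0.95,0.53,0],1],[[0,0,0],[-0.95,0.53,0],1],[[0,0,0],[-0.95,0.53,0],1]]' >/dev/null
python3 -m inch '[[[0,0,0],[-0.95,0.53,0],1],[[0,0,0],[-0.95,0.53,0],1],[[0,0,0],[-0.95,0.53,0],1],[[0,0,0],[-0.95,0.53,0],1],[[0,0,0],[-0.95,0.53,0],1],[[0,0,0],[-0.95,0.53,0],1],[[0,0,0],[-0.95,0.53,0],1],[[0,0,0],[-0.9,0.53,0],1]]' | head -2
python3 - <<'E'
from h import *
state();print(delta([.4432,-.3435,.1]))
KT=cam('wrist');im,d=snap('wrist');cv2.imwrite('pics/w1.png',im[:,:,::-1])
hsv=cv2.cvtColor(im,cv2.COLOR_RGB2HSV);m=((hsv[...,1]>110)&(hsv[...,0]>10)&(hsv[...,0]<32)).astype(np.uint8)
n,l,st,ce=cv2.connectedComponentsWithStats(m)
for i in range(1,n):
    if st[i,4]>60: print(st[i],ce[i].round(1),onplane('wrist',*ce[i],.064,KT).round(4), d[int(ce[i][1]),int(ce[i][0])])
E
```

```text
clock: 2.52
eef_pos: [0.3163, 0.0738, 0.2503]
clock: 3.85
eef_pos: [0.4461, -0.3405, 0.25]
t 3.85 p [ 0.4461 -0.3405  0.25  ] yhead -11.6 z [-0.  0. -1.] x [0.201 0.98  0.   ] F [ 0.2 -0.   0.5] w -0.0 0.0 q [-0.65  0.3   0.07  1.34 -0.    1.12]
[-0.14 -0.09  6.  ]
[300 213  23  23 416] [311.2 224.1] [ 0.4435 -0.3409  0.064 ] 0.31841183
[503 233  47  26 327] [523.3 242.5] [ 0.6275 -0.3962  0.064 ] 0.34015808
[494 259  19  35 183] [500.8 277.2] [ 0.6055 -0.4258  0.064 ] 0.34869593
[133 318  23  19 351] [144.2 326.9] [ 0.2641 -0.4081  0.064 ] 0.34560668
```

View pics/w1.png

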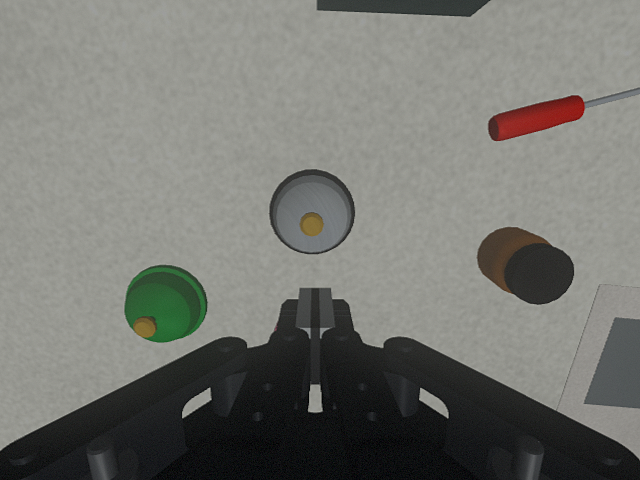

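The wrist view shows the chrome bell's plunger at (311,224), just ahead of the shut fingers, and the green look-alike well clear at (145,327). I'll descend and press gently.

```bash
python3 -m inch '[[[0,0,0],[-0.09,-0.1,0.8],1],[[0,0,0],[0,0,0.9],1],[[0,0,0],[0,0,0.9],1],[[0,0,0],[0,0,0.9],1],[[0,0,0],[0,0,0.9],1],[[0,0,0],[0,0,0.9],1],[[0,0,0],[0,0,0.9],1],[[0,0,0],[0,0,0.1],1]]'
python3 -m inch '[[[0,0,0],[0,0,0.08],1],[[0,0,0],[0,0,0.08],1],[[0,0,0],[0,0,0.08],1],[[0,0,0],[0,0,0.08],1],[[0,0,0],[0,0,0.08],1],[[0,0,0],[0,0,0.08],1],[[0,0,0],[0,0,0],1]]'
```

```text
clock: 4.57
eef_pos: [0.4412, -0.3391, 0.0891]
tcp_rot: [0.775, 0.632, -0.001, -0.003]
contact_force: [-1.0, 1.1, 0.1]
grip_width: -0.0002
grip_force: 0.0
clock: 5.15
eef_pos: [0.4435, -0.341, 0.0811]
tcp_rot: [0.776, 0.63, 0.0, 0.001]
contact_force: [0.9, -0.2, 2.4]
grip_width: -0.0001
grip_force: 1.2
```

```bash
python3 -m inch '[[[0,0,0],[0,0,0.06],1],[[0,0,0],[0,0,0.06],1],[[0,0,0],[0,0,0.06],1],[[0,0,0],[0,0,0],1]]'
python3 -m inch '[[[0,0,0],[0,0,0.06],1],[[0,0,0],[0,0,0],1]]'
python3 -m inch '[[[0,0,0],[0,0,0.06],1],[[0,0,0],[0,0,0],1]]'
```

```text
clock: 5.48
eef_pos: [0.4435, -0.341, 0.0764]
tcp_rot: [0.776, 0.63, 0.0, 0.0]
contact_force: [1.3, -0.1, 4.3]
grip_width: -0.0001
grip_force: 2.2
clock: 5.65
eef_pos: [0.4435, -0.341, 0.0759]
tcp_rot: [0.776, 0.63, 0.0, 0.001]
contact_force: [0.5, 1.5, 11.9]
grip_width: 0.0002
grip_force: 6.0
clock: 5.82
eef_pos: [0.4436, -0.3411, 0.0757]
tcp_rot: [0.776, 0.63, 0.0, 0.001]
contact_force: [-4.4, 2.6, 25.9]
grip_width: 0.0002
grip_force: 12.8
```

The plunger is on its stop: at 0.0757 the force jumped from 4.3 to 26 N with almost no further travel. I'll back off and go above the grasp point on the rule.

```bash
python3 -m inch '[[[0,0,0],[0,0,-0.3],1],[[0,0,0],[0,0,-0.9],1],[[0,0,0],[0,0,-1],1],[[0,0,0],[0,0,-1],1],[[0,0,0],[0,0,-1],1],[[0,0,0],[0,0,-1],1],[[0,0,0],[0,0,-1],1],[[0,0,0],[0,0,-0.8],1]]'
python3 -m inch '[[[0,0,0],[0.88,0.21,0],0],[[0,0,0],[0.88,0.21,0],0],[[0,0,0],[0.88,0.21,0],0],[[0,0,0],[0.88,0.21,0],0],[[0,0,0],[0.88,0.21,0],0],[[0,0,0],[0.88,0.21,0],0],[[0,0,0],[0.88,0.21,0],0]]' | head -2
python3 -m inch '[[[0,0,0],[0.88,0.21,0],0],[[0,0,0],[0.88,0.21,0],0],[[0,0,0],[0.88,0.21,0],0],[[0,0,0],[0.88,0.21,0],0],[[0,0,0],[0.88,0.21,0],0],[[0,0,0],[0.88,0.21,0],0],[[0,0,0],[0.88,0.21,0],0],[[0,0,0],[0,0,0],0]]' | head -2
python3 - <<'E'
from h import *
state();print(delta([.5793,-.0545,.25]))
KT=cam('wrist');im,d=snap('wrist');cv2.imwrite('pics/w2.png',im[:,:,::-1]);np.savez('pics/w2kt.npz',K=KT[0],T=KT[1])
hsv=cv2.cvtColor(im,cv2.COLOR_RGB2HSV);m=((hsv[...,1]>110)&(hsv[...,0]>105)&(hsv[...,0]<130)).astype(np.uint8)
n,l,st,ce=cv2.connectedComponentsWithStats(m)
for i in range(1,n):
    if st[i,4]>100:
        v,u=np.nonzero(l==i);r=cv2.minAreaRect(np.c_[u,v].astype(np.float32));z=.02 if min(r[1])>15 else .066
        q=np.array([onplane('wrist',*x,z,KT)[:2] for x in cv2.boxPoints(r)])
        for h in (.02,.066): print(st[i],h,onplane('wrist',*ce[i],h,KT).round(4),np.array([onplane('wrist',*x,h,KT)[:2] for x in cv2.boxPoints(r)]).round(4).tolist(),d[int(ce[i][1]),int(ce[i][0])])
E
```

```text
clock: 6.48
eef_pos: [0.4428, -0.3405, 0.2498]
tcp_rot: [0.776, 0.63, -0.0, -0.0]
contact_force: [-0.1, 0.5, -0.0]
grip_width: 0.0002
grip_force: 0.0
clock: 7.07
eef_pos: [0.5105, -0.1963, 0.2477]
clock: 7.73
eef_pos: [0.579, -0.0513, 0.2474]
t 7.73 p [ 0.579  -0.0513  0.2474] yhead -11.69 z [-0.001  0.001 -1.   ] x [0.203 0.979 0.001] F [-0.8 -1.  -1.1] w 0.0427 0.0 q [-0.09  0.34  0.12  1.35  0.    1.69]
[-0.12  0.04 -0.11]
[238  95 176  12 948] 0.02 [0.6108 0.0504 0.02  ] [[0.5319, 0.0675], [0.5333, 0.0721], [0.6894, 0.0335], [0.6886, 0.0287]] 0.28327268
[238  95 176  12 948] 0.066 [0.6087 0.0459 0.066 ] [[0.5401, 0.0607], [0.5413, 0.0647], [0.6769, 0.0313], [0.6762, 0.0271]] 0.28327268
[ 304  120   23   65 1469] 0.02 [0.5921 0.0078 0.02  ] [[0.5877, 0.0379], [0.6078, 0.0338], [0.5963, -0.0243], [0.5752, -0.0199]] 0.33997372
[ 304  120   23   65 1469] 0.066 [0.5924 0.0089 0.066 ] [[0.5886, 0.0351], [0.606, 0.0315], [0.596, -0.019], [0.5777, -0.0152]] 0.33997372
[241 244 158  10 728] 0.02 [ 0.5774 -0.0878  0.02  ] [[0.4977, -0.0711], [0.4993, -0.0656], [0.6561, -0.1038], [0.6551, -0.1095]] 0.31862143
[241 244 158  10 728] 0.066 [ 0.5796 -0.0741  0.066 ] [[0.5103, -0.0596], [0.5118, -0.0548], [0.648, -0.088], [0.6471, -0.093]] 0.31862143
```

View pics/w2.png

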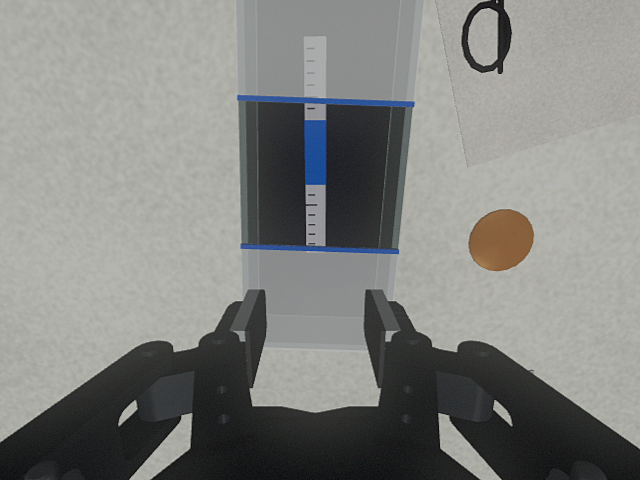

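The wrist view shows the rule vertical in the image: column about 315, blue middle at rows 120 to 185, strips at rows 100 and 248. Strip spacing is 123.5 mm against 124 expected. The rule's centre is at (0.592,0.007), 21 mm towards +y of the tray centre, so I'll slide to +y. The grasp point is at about s=-36 mm, so I'll descend there.

```bash
python3 -m inch '[[[0,0,0],[0.08,0.03,1],0],[[0,0,0],[0,0,1],0],[[0,0,0],[0,0,1],0],[[0,0,0],[0,0,1],0],[[0,0,0],[0,0,1],0],[[0,0,0],[0,0,1],0],[[0,0,0],[0,0,0.8],0],[[0,0,0],[0,0,0.7],0]]'
python3 -m inch '[[[0,0,0],[0,0,0.4],0],[[0,0,0],[0,0,0.4],0],[[0,0,0],[0,0,0.3],0],[[0,0,0],[0,0,0.2],0],[[0,0,0],[0,0,0],0]]'
python3 - <<'E'
from h import *
state();print(delta([.580,-.049,.0265]))
im,d=snap('wrist');cv2.imwrite('pics/w3.png',im[:,:,::-1])
E
```

```text
clock: 8.45
eef_pos: [0.5779, -0.0534, 0.0589]
tcp_rot: [0.777, 0.63, -0.001, -0.001]
contact_force: [-0.4, 0.3, -0.1]
grip_width: 0.0426
grip_force: 0.0
clock: 8.87
eef_pos: [0.5791, -0.0527, 0.0277]
tcp_rot: [0.776, 0.63, -0.0, -0.0]
contact_force: [-0.3, 0.8, 0.3]
grip_width: 0.0426
grip_force: 0.0
t 8.87 p [ 0.5791 -0.0527  0.0277] yhead -11.85 z [-0.001 -0.    -1.   ] x [ 0.205  0.979 -0.   ] F [-0.3  0.8  0.3] w 0.0426 0.0 q [-0.09  0.49 -0.24  0.84 -0.    1.69]
[0.15 0.   0.05]
```

View pics/w3.png

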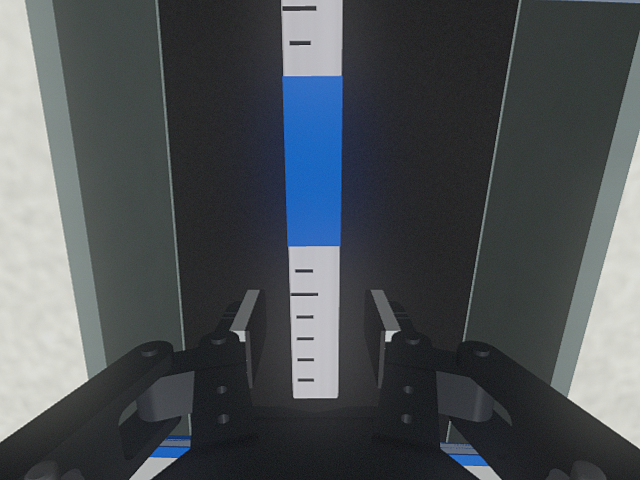

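The rule is centred between the pads, at columns 290 to 340, and the cover strip is behind the fingers at row 450. I'll close on it.

```bash
python3 -m inch '[[[0,0,0],[0.1,0,0.05],0],[[0,0,0],[0,0,0],0.6],[[0,0,0],[0,0,0],1],[[0,0,0],[0,0,0],1],[[0,0,0],[0,0,0],1],[[0,0,0],[0,0,0],1],[[0,0,0],[0,0,0],1]]'
python3 -c "from h import *;state()"
```

```text
clock: 9.5
eef_pos: [0.5805, -0.05, 0.0279]
tcp_rot: [0.776, 0.63, 0.001, 0.0]
contact_force: [-0.5, 0.3, 5.6]
grip_width: 0.0184
grip_force: 59.4
t 9.5 p [ 0.5805 -0.05    0.0279] yhead -11.83 z [ 0.001  0.    -1.   ] x [0.205 0.979 0.   ] F [-0.5  0.3  5.6] w 0.0184 59.4 q [-0.09  0.49 -0.24  0.84  0.    1.69]
```

The rule is held: width 18.4 mm, 59 N. Next I'll lift 6 mm, align with the tray and slide 31 mm to +y. I'll also compute the tilt rows that pivot about the far lower corner.

```bash
python3 -m inch '[[[0,0,0],[0,0,-0.12],1],[[0,0,0],[0,0,-0.12],1],[[0,0,0.018],[0,0,0],1],[[0,0,0],[0,0,0],1]]'
python3 -m inch '[[[0,0,0],[0.25,0,0],1],[[0,0,0],[0.25,0,0],1],[[0,0,0],[0.25,0,0],1],[[0,0,0],[0.25,0,0],1],[[0,0,0],[0.25,0,0],1],[[0,0,0],[0,0,0],1],[[0,0,0],[0,0,0],1]]'
python3 - <<'E'
from h import *
state()
o=get_obs();T=np.array([.5935,-.0153]);a=np.array([.232,.973]);print('tcp s',((o['eef_pos'][:2]-T)@a))
L,h=157.,22.;P=lambda t,zc:np.array([152-(L*np.cos(t)-h*np.sin(t)),zc+L*np.sin(t)+h*np.cos(t)])
N=8;th=np.radians(18)*np.arange(N+1)/N;zc=np.linspace(12,8,N+1);p=[P(t,z) for t,z in zip(th,zc)]
for k in range(N):
    d=p[k+1]-p[k];c,s=np.cos(th[k]),np.sin(th[k]); # tool x=(c,-s), tool z=(-s,-c)
    print(np.round([ (d[0]*c-d[1]*s)/25,(-d[0]*s-d[1]*c)/25],3),p[k+1].round(1))
im,d=snap('top');cv2.imwrite('pics/t2.png',cv2.resize(im[150:262,230:410],None,fx=4,fy=4,interpolation=2)[:,:,::-1])
E
```

```text
clock: 9.83
eef_pos: [0.58, -0.0502, 0.0333]
tcp_rot: [0.786, 0.619, -0.0, 0.0]
contact_force: [0.2, 0.0, -1.0]
grip_width: 0.0182
grip_force: 58.6
clock: 10.42
eef_pos: [0.5873, -0.0191, 0.033]
tcp_rot: [0.785, 0.62, -0.0, 0.0]
contact_force: [0.0, -1.1, -1.1]
grip_width: 0.0185
grip_force: 58.6
t 10.42 p [ 0.5873 -0.0191  0.033 ] yhead -13.4 z [-0. -0. -1.] x [ 0.232  0.973 -0.   ] F [ 0.  -1.1 -1.1] w 0.0185 58.6 q [-0.03  0.49 -0.22  0.86 -0.    1.77]
tcp s -0.005186684990289314
[ 0.039 -0.226] [-4.  39.6]
[ 0.04  -0.226] [-2.8 45.3]
[ 0.041 -0.226] [-1.3 50.8]
[ 0.042 -0.226] [ 0.4 56.3]
[ 0.043 -0.226] [ 2.3 61.7]
[ 0.043 -0.226] [ 4.5 67. ]
[ 0.044 -0.226] [ 6.9 72.3]
[ 0.045 -0.227] [ 9.5 77.4]
```

View pics/t2.png

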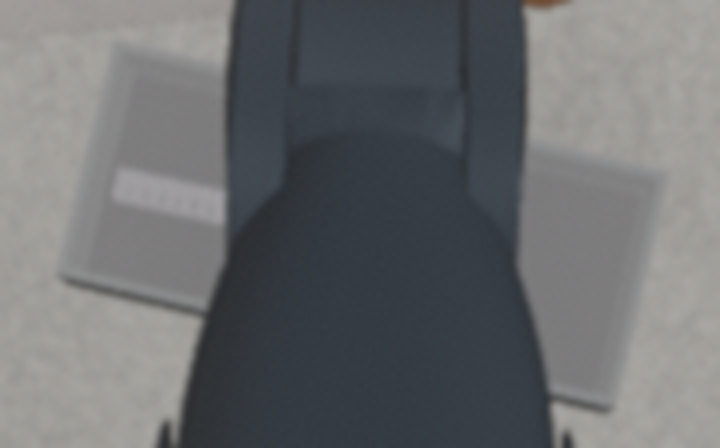

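The top view shows the far end of the rule at crop (114,185), just short of the tray's end wall, with no contact force. I'll tilt it now.

```bash
python3 -m inch '[[[0,-0.025,0],[0.039,0,-0.226],1],[[0,-0.025,0],[0.04,0,-0.226],1],[[0,-0.025,0],[0.041,0,-0.226],1],[[0,-0.025,0],[0.042,0,-0.226],1],[[0,0,0],[0,0,0],1]]'
python3 -m inch '[[[0,-0.025,0],[0.043,0,-0.226],1],[[0,-0.025,0],[0.043,0,-0.226],1],[[0,-0.025,0],[0.044,0,-0.226],1],[[0,-0.025,0],[0.045,0,-0.226],1],[[0,0,0],[0,0,0],1],[[0,0,0],[0,0,0],1]]'
python3 - <<'E'
from h import *
state();o=get_obs();T=np.array([.5935,-.0153]);a=np.array([.232,.973]);print('tcp s',((o['eef_pos'][:2]-T)@a))
im,d=snap('side');cv2.imwrite('pics/s2.png',cv2.resize(im[130:310,270:450],None,fx=3.3,fy=3.3,interpolation=2)[:,:,::-1])
E
```

```text
clock: 10.88
eef_pos: [0.5893, -0.0138, 0.0561]
tcp_rot: [0.782, 0.618, -0.062, 0.05]
contact_force: [0.2, -0.8, -0.8]
grip_width: 0.018
grip_force: 58.6
clock: 11.38
eef_pos: [0.5906, -0.0054, 0.076]
tcp_rot: [0.775, 0.612, -0.122, 0.096]
contact_force: [-0.6, -0.1, -1.2]
grip_width: 0.0183
grip_force: 58.7
t 11.38 p [ 0.5906 -0.0054  0.076 ] yhead -13.43 z [-0.072 -0.299 -0.952] x [ 0.221  0.926 -0.307] F [-0.6 -0.1 -1.2] w 0.0183 58.7 q [ 0.13  0.53 -0.06  1.09 -0.29  1.95]
tcp s 0.008942548969366578
```

View pics/s2.png

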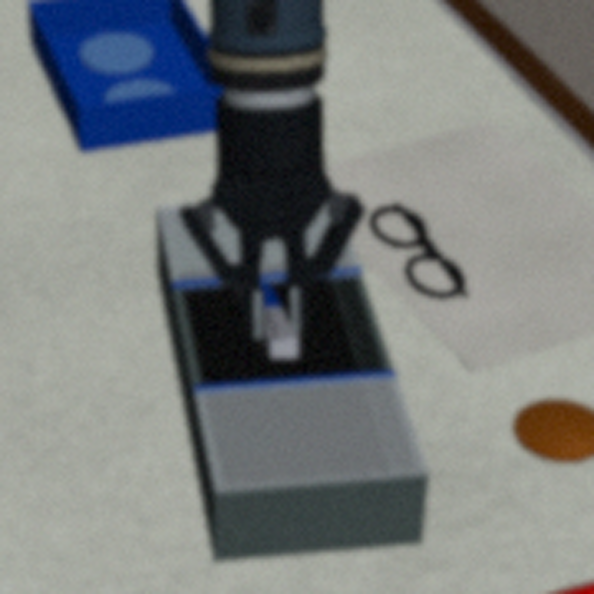

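The side view shows the near end raised in the window at (285,345), clear of the near strip at row 380, and the forces are about 0. I'll draw it out along its axis.

```bash
python3 -m inch '[[[0,0,0],[-0.15,0,0],1],[[0,0,0],[-0.3,0,0],1],[[0,0,0],[-0.3,0,0],1],[[0,0,0],[-0.3,0,0],1],[[0,0,0],[-0.3,0,0],1],[[0,0,0],[-0.15,0,0],1]]'
python3 -m inch '[[[0,0,0],[0,0,0],1]]'
```

```text
clock: 11.93
eef_pos: [0.582, -0.0418, 0.0887]
tcp_rot: [0.776, 0.611, -0.123, 0.097]
contact_force: [-0.2, 0.1, -0.7]
grip_width: 0.0184
grip_force: 58.7
clock: 12.02
eef_pos: [0.5821, -0.0415, 0.0886]
tcp_rot: [0.776, 0.611, -0.123, 0.097]
contact_force: [-0.4, 1.0, -0.1]
grip_width: 0.0184
grip_force: 58.7
```

```bash
python3 -m inch '[[[0,0,0],[-0.2,0,0],1],[[0,0,0],[-0.4,0,0],1],[[0,0,0],[-0.5,0,0],1],[[0,0,0],[-0.5,0,0],1],[[0,0,0],[-0.5,0,0],1],[[0,0,0],[-0.5,0,0],1],[[0,0,0],[-0.4,0,0],1],[[0,0,0],[-0.2,0,0],1]]'
python3 -m inch '[[[0,0,0],[-0.12,0,-0.38],1],[[0,0,0],[-0.2,0,-0.6],1],[[0,0,0],[-0.25,0,-0.76],1],[[0,0,0],[-0.25,0,-0.76],1],[[0,0,0],[-0.25,0,-0.76],1],[[0,0,0],[-0.25,0,-0.76],1],[[0,0,0],[-0.25,0,-0.76],1],[[0,0,0],[-0.25,0,-0.76],1]]'
```

```text
clock: 12.68
eef_pos: [0.5642, -0.116, 0.1135]
tcp_rot: [0.776, 0.611, -0.123, 0.097]
contact_force: [0.7, 0.2, -1.1]
grip_width: 0.0183
grip_force: 58.7
clock: 13.35
eef_pos: [0.5644, -0.1143, 0.2602]
tcp_rot: [0.775, 0.612, -0.123, 0.097]
contact_force: [0.7, -0.3, -0.9]
grip_width: 0.0183
grip_force: 58.7
```

```bash
python3 -m inch '[[[0,0.025,0],[-0.06,0,-0.2],1],[[0,0.025,0],[-0.06,0,-0.2],1],[[0,0.025,0],[-0.05,0,-0.2],1],[[0,0.025,0],[-0.04,0,-0.2],1],[[0,0.025,0],[-0.03,0,-0.2],1],[[0,0.025,0],[-0.02,0,-0.2],1],[[0,0.025,0],[-0.01,0,-0.2],1],[[0,0.025,0],[0,0,-0.2],1]]'
python3 -m inch '[[[0,0,0],[0,0,0],1],[[0,0,0],[0,0,0],1],[[0,0,0],[0,0,0],1],[[0,0,0],[0,0,0],1]]'
python3 - <<'E'
from h import *
state();KT=cam('wrist');im,d=snap('wrist');im2,d2=snap('side')
cv2.imwrite('pics/f.png',np.hstack([cv2.resize(im,(400,300)),cv2.resize(im2,(400,300))])[:,:,::-1])
for v in range(0,300,30):
    row=np.nonzero((d[v,200:440]>.1)&(d[v,200:440]<.24))[0]
    if len(row): 
        u=200+np.median(row);p=bydepth('wrist',u,v,np.median(d[v,200+row]),KT);print(v,u,len(row),p.round(4))
E
```

```text
clock: 14.02
eef_pos: [0.5646, -0.1139, 0.3004]
tcp_rot: [0.785, 0.62, 0.001, -0.0]
contact_force: [0.9, 0.4, -0.9]
grip_width: 0.018
grip_force: 58.7
clock: 14.35
eef_pos: [0.5645, -0.1139, 0.2991]
tcp_rot: [0.785, 0.62, -0.001, 0.0]
contact_force: [-0.1, 0.5, -0.8]
grip_width: 0.0181
grip_force: 58.7
t 14.35 p [ 0.5645 -0.1139  0.2991] yhead -13.43 z [-0.001 -0.001 -1.   ] x [ 0.232  0.973 -0.001] F [-0.1  0.5 -0.8] w 0.0181 58.7 q [-0.2   0.32  0.22  1.48 -0.    1.61]
0 311.0 59 [ 0.5906 -0.0035  0.2898]
30 312.0 61 [ 0.5889 -0.012   0.2899]
60 312.0 59 [ 0.5867 -0.0207  0.2901]
90 312.5 60 [ 0.5847 -0.0299  0.2905]
120 312.5 58 [ 0.5824 -0.0393  0.2903]
150 313.0 57 [ 0.5802 -0.0492  0.2904]
180 313.5 56 [ 0.5779 -0.0596  0.2904]
210 313.5 54 [ 0.5753 -0.0704  0.2905]
240 314.0 53 [ 0.5728 -0.0818  0.2905]
270 314.0 51 [ 0.5699 -0.0937  0.2904]
```

View pics/f.png

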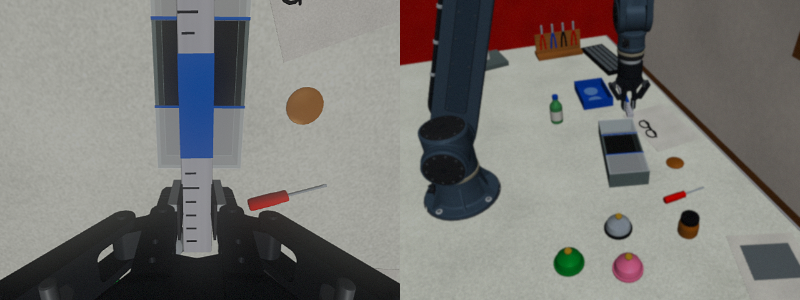

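The wrist view shows the rule held along column 195 of the half-size picture, with the tray empty below. Its top is level to under 1 mm over 90 mm at a height of 0.290, so its underside is at about 0.276. The bystanders are unmoved. I'm handing the job in.

```bash
python3 -c "
from workcell import close_job
print(close_job())"
```

```text
the job is handed in; nothing more can be done
None
```

The bell was pressed to its stop, then the rule was drawn out of the tray without forcing; the job was handed in at about 14.5 s with the rule held level and steady, its underside about 27 cm above the bench.

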